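# Lay the drained sorting tray down against the fence

## Task

The white compartment tray has been left standing on its long edge to drain. Push it over with the fingers so that it lies flat on the bench with its open compartments up, and then push it along the bench until its far long side is flush against the metal fence, and leave it there. Do not lift or carry it, and leave the blue tray standing and everything else where it is.

Things in the scene. Friction and masses are not known exactly. Their poses are not given: they have to be found in the camera images.
- white_tray: white open plastic tray, 2 x 3 compartments, 0.25 kg, 150 x 100 x 36 mm deep, walls 5 mm. Starts standing on a long side: 100 mm high, 150 mm along its y, 36 mm thick along its x. Origin: centre of the side it stands on. z up; -x out of the open compartments (roughly towards the robot), +x out of the closed back; it must fall towards +x. Lying right, x points down and z level to its far long side.
- top_left (a point): corner of the white tray, on the outside of its closed back, at tray coordinates (18, 75, 100) mm: one end of the long side that is uppermost while it stands; with the tray lying flat this is a bottom corner of the long side that goes against the fence
- top_right (a point): the other end of that same edge, at tray coordinates (18, -75, 100) mm
- heel (a point): middle of the edge about which the white tray tips, at tray coordinates (18, 0, 0) mm; it stays on the bench; tipped about 15 degrees or more towards +x the tray falls by itself; once the tray lies flat it is the bottom middle of the long side nearest the robot
- fence: fixed straight aluminium bar on the bench, 620 mm long along its y axis, 20 mm thick along x, 22 mm high. Origin: centre of its underside. Its x axis points away from the robot; its face towards the robot is the plane x = -10 mm in its frame, and the tray goes against this face. It lies beyond the two trays, at a slightly different angle each time
- blue_tray: blue tray of the same shape, size and axes (origin at the centre of the side it stands on), also standing on its long side, beside the white one, on its left or its right; must stay standing where it is
- bowl_a: small glass bowl, 100 mm across, 45 mm high, origin at the centre of its underside; stands far to the left
- bowl_b: small glass bowl, 90 mm across, 40 mm high, origin at the centre of its underside; stands far to the right
- beaker: glass beaker, 70 mm across, 90 mm high, beyond the fence or near one of its ends, origin at the centre of its underside
- jar: amber jar with black lid, 60 mm across, 80 mm high, beyond the fence or near one of its ends, origin at the centre of its underside
- wash_bottle: clear bottle with red cap, 60 mm across, 160 mm high, beyond the fence or near one of its ends, origin at the centre of its underside
There are look-alikes about, which are no part of the job. What is shaped like the white_tray but brown is not meant. Leave any brown look-alike of the blue_tray alone.

How it is judged:
By the outcome, as a careful person would: the job done as asked, in the order asked, and still so for the second after the job is handed in, with the robot touching nothing.
It also fails if it takes over 48 s, if anything falls off the work surface, if the arm or the gripper's body presses on something with over 40 N, if the wrist force passes 120 N, or if a joint passes its speed limit or range.

## Robot

A 6-joint arm with a two-finger parallel gripper is mounted at the origin on the work surface. World frame = base frame: x ahead of the robot, y to its left, z up, the work surface at z = 0. Lengths are in m, angles in rad, forces in N, time in s.
With the tool pointing down it reaches from about 0.275 to 0.85 m from the base axis. Payload 19 kg.
Tool frame: the origin (TCP) lies on the centre line of the jaws, within the pads' length; the fingertips stand 14 mm ahead of it and the grasp point (between the pads) lies 5 mm behind it (robot.tips_ahead is the y of the fingertips in the tool frame, in m); y points along the fingers, x is the direction in which the jaws open and shut, and the axes are right-handed (so a half turn about y gives the same grasp; the last joint's range is limited). The gripper opens to 85 mm and grips with 20 to 120 N. Pads are 22 mm wide; open, the fingers measure 114 mm over their backs; the gripper's body (76 mm by 85 mm) begins 54 mm behind the grasp point. The pads swing forward as they close: fully open they stand 13 mm farther back than shut.
Start: joints at [-1.323, 0.15, 1.437, -0, 1.554, -0.134], TCP at [0.214, -0.534, 0.245] pointing down, gripper open.
Joint ranges: [-2.8, 2.8], [-0.68, 2.1], [0.12, 2.68], [-1.39, 4.53], [0.16, 2.79], [-2.81, 2.81]. Speed limits (rad/s): [1.89, 1.89, 2.22, 3.01, 3.01, 3.01].

## Interface

Orientations are given as a rotation vector (axis times angle).
In Python, from station import robot gives the robot as it stands.
- The arm moves only by the tool send_rows, never from a script. Its argument "increments" is a list of rows, each a list of 3 entries, a list of its own where there are three numbers: the shift along the tool's x, y, z in mm, then the turn about the tool's y in rad, then the opening, from 0 (shut) to 1 (fully open). A call has 1 to 8 rows; each row is the pose to reach, as a shift and turn from the pose commanded when the call began, along the tool's axes at that moment; what a row does not reach only later rows make up. A row lasts 1/8 s, in which the tool goes at most 62.5 mm and 10.7 degrees, less where a joint would pass 70% of its speed; a pose out of reach is approached as far as the arm can. A call with a gripper value outside its range is refused whole. The fingers move at their own pace and stop on an object; "force" is the grip in N (left out, the last holds). Time passes only in rows, so rows that repeat a pose let the fingers close. It gives the time, the measured TCP pose, the force and the opening at its end, in the units of the state.
- robot.get_state(): the state, without advancing time (a new reading comes with each control period).
- robot.capture(name): name is "side" or "top"; returns a dict with "img" (420x560x3 uint8, blue, green, red), "fx", "fy", "cx", "cy" (pixels), "extrinsics" (4x4, takes a point from world to camera coordinates). Camera axes: x right, y up, looking along -z (the intrinsics and any distortion apply to the point x, -y, -z); pixel columns grow to the right and rows downward; lengths in m; the calibration is good to about 2 mm. A picture is of the moment at which its call begins. There is no depth.
- robot.sign_off(): hands the job in, once; it reports no verdict.
Trained networks look in a picture, given as the dict that the camera call returned (one of the last four; its "shot" number tells which), for a name from the list of things; names that differ only in an ending like _2 or _b are one class to them, and where a whole thing is asked for, a point or a joint stands for the part that bears it (a point fixed in the world has none). Each returns a list of dicts, best first, with "score" (0 to 1); they miss things now and then, are a little off and sometimes report something else, mostly with a low value. They report only what shows in the picture. A call takes as long as a camera call. They do not tell look-alikes from the thing itself.
- robot.spot_in(query, picture): "box" ([centre column, centre row, width, height] in pixels, round what is visible of it).
- robot.pinpoint(query, picture): "position" ([column, row] in pixels: a listed point, or the origin of a listed thing).
The state is a dict: "t": time; "joint_positions": joint angles; "joint_vel": joint speeds; "joint_efforts": joint torques, N m; "eef_pos": TCP position; "eef_rot": TCP orientation; "contact_force": force on the tool from outside, world axes, zero at the start; "moment": the same for the moment, N m; "opening": opening from 0.0 (shut) to 1.0 (fully open).
Only numpy, scipy, OpenCV 4.12 (cv2) and the standard library are available. Lean on these libraries where they do the work, as an engineer would, in place of code of your own. Each camera call takes 0.05 s, during which the arm holds its last target. There are 200 camera calls.

## Working session

There is one attempt and no reset: what is moved stays moved. The work goes in short steps, Python scripts to look and compute and a tool call to move; the robot and the scene stay as the last step left them, time stands still between calls to the robot, and variables do not carry over. Pictures are saved under pics/ and viewed, about 8 in all and at most 12, crops included, and the job is handed in when it is done.

Besides the shell and the picture viewer there is one more tool, called after "Call:" by a JSON object that holds its "method" and its "body". send_rows: Moves the arm, as the interface text tells. Its arguments: {"type":"object","properties":{"increments":{"type":"array","items":{"type":"array"}},"force":{"type":"number"}},"required":["increments"]}

```bash
mkdir -p pics; ls
cat > h.py <<'E'
import numpy as np, cv2
from station import robot
from scipy.spatial.transform import Rotation as R
def ray(p,uv):
    E=np.array(p["extrinsics"]);d=np.array([(uv[0]-p["cx"])/p["fx"],-(uv[1]-p["cy"])/p["fy"],-1.])
    return -E[:3,:3].T@E[:3,3],E[:3,:3].T@d
def at(p,uv,z):
    o,d=ray(p,uv);return (o+d*(z-o[2])/d[2]).round(4)
def proj(p,X):
    E=np.array(p["extrinsics"]);c=E[:3,:3]@np.array(X)+E[:3,3]
    return np.array([p["cx"]-p["fx"]*c[0]/c[2],p["cy"]+p["fy"]*c[1]/c[2]]).round(1)
E
python3 - <<'E'
from h import *
s=robot.get_state();print(s['eef_pos'],R.from_rotvec(s['eef_rot']).as_matrix().round(3),s['t'],robot.tips_ahead)
Z=dict(top_left=.1,top_right=.1,heel=0)
for n in("top","side"):
    p=robot.capture(n);print(n,[k for k in p]);cv2.imwrite(f"pics/{n}0.png",p["img"])
    print("cam",ray(p,(280,210)))
    for q in["white_tray","blue_tray","top_left","top_right","heel","fence","beaker","jar","wash_bottle","bowl_a","bowl_b"]:
        for r in robot.pinpoint(q,p)[:3]:print(q,np.round(r["position"]),round(r["score"],2),at(p,r["position"],Z.get(q,0)))
E
```

```text
pics
[ 0.21417981 -0.53337987  0.24472327] [[ 0.373 -0.     0.928]
 [-0.928  0.001  0.373]
 [-0.001 -1.     0.   ]] 0.0 0.014
top ['img', 'fx', 'fy', 'cx', 'cy', 'extrinsics', 'shot']
cam (array([0.46423851, 0.00571209, 1.2726    ]), array([ 0.07135923, -0.04030644, -0.99686904]))
white_tray [220. 240.] 0.96 [0.4684 0.1248 0.    ]
white_tray [177. 292.] 0.85 [0.3201 0.2457 0.    ]
blue_tray [312. 283.] 0.79 [ 0.3469 -0.1393  0.    ]
blue_tray [319. 230.] 0.65 [ 0.4974 -0.1572  0.    ]
top_left [196. 280.] 0.98 [0.3621 0.1784 0.1   ]
top_right [244. 231.] 0.95 [0.4921 0.0542 0.1   ]
top_right [154. 323.] 0.9 [0.2526 0.285  0.1   ]
heel [182. 295.] 0.67 [0.3128 0.2303 0.    ]
heel [267. 156.] 0.59 [ 0.7135 -0.0065  0.    ]
fence [270. 155.] 0.63 [ 0.7165 -0.0152  0.    ]
fence [242. 230.] 0.47 [0.4976 0.0621 0.    ]
beaker [130. 177.] 0.68 [0.6485 0.3886 0.    ]
jar [276. 130.] 0.69 [ 0.7903 -0.0326  0.    ]
jar [244. 227.] 0.39 [0.5054 0.0567 0.    ]
jar [188. 230.] 0.23 [0.4976 0.217  0.    ]
wash_bottle [393. 192.] 0.75 [ 0.6111 -0.3738  0.    ]
wash_bottle [188. 228.] 0.42 [0.5025 
[... 492 characters left out ...]
.] 0.89 [0.3682 0.1724 0.1   ]
top_left [257. 252.] 0.64 [0.5157 0.2109 0.1   ]
top_right [368. 294.] 0.98 [0.2604 0.2762 0.1   ]
top_right [289. 219.] 0.72 [0.4879 0.0558 0.1   ]
heel [277. 269.] 0.87 [0.4951 0.1381 0.    ]
heel [342. 309.] 0.82 [0.3134 0.229  0.    ]
fence [223. 223.] 0.8 [ 0.7229 -0.0219  0.    ]
fence [261. 250.] 0.37 [0.5625 0.0738 0.    ]
beaker [172. 326.] 0.63 [0.6448 0.3874 0.    ]
jar [336. 179.] 0.73 [ 0.4567 -0.4249  0.    ]
wash_bottle [289. 176.] 0.63 [ 0.6302 -0.3979  0.    ]
bowl_a [339. 181.] 0.89 [ 0.441 -0.411  0.   ]
bowl_a [258. 363.] 0.57 [0.4392 0.4172 0.    ]
bowl_b [339. 181.] 0.89 [ 0.441 -0.411  0.   ]
bowl_b [258. 363.] 0.57 [0.4392 0.4172 0.    ]
```

View pics/top0.png

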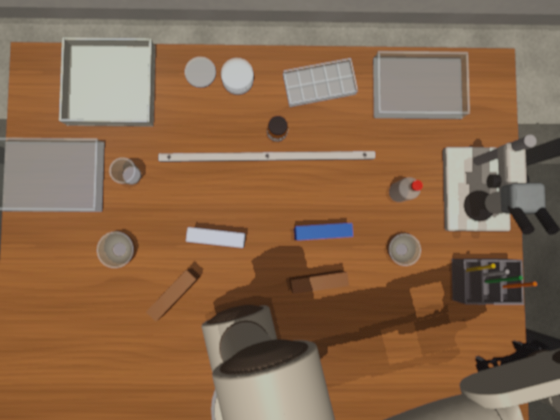

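View pics/side0.png

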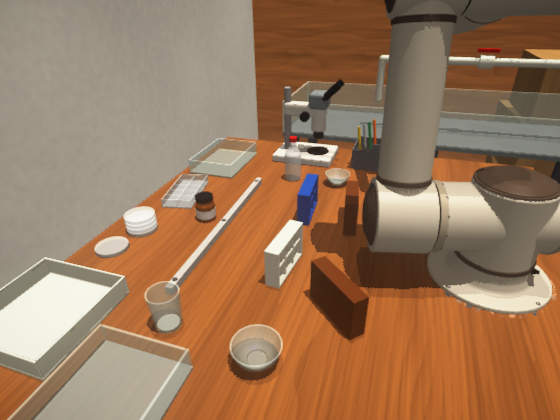

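The top view shows the white tray standing at about (187–244, 228–246), with the blue tray at about (295–352, 231). The fence runs from (160,157) to (374,155). Brown look-alikes stand at about (172,295) and (320,283). The side view agrees. Next I'll fit the tray and fence poses.

```bash
cat > fit.py <<'E'
from h import *
from scipy.optimize import least_squares
p=robot.capture("top");q=robot.capture("side")
hsv=cv2.cvtColor(p["img"],cv2.COLOR_BGR2HSV)
def blob(c0,c1,r0,r1):
    m=np.zeros(hsv.shape[:2],np.uint8);m[r0:r1,c0:c1]=((hsv[r0:r1,c0:c1,1]<80)&(hsv[r0:r1,c0:c1,2]>110))*255
    n,l,s,_=cv2.connectedComponentsWithStats(m);k=1+np.argmax(s[1:,4]);return (l==k).astype(np.uint8)
def rect(m):
    return cv2.minAreaRect(cv2.findContours(m,0,2)[0][0])
def fence():
    m=blob(152,382,146,166);b=cv2.boxPoints(rect(m))
    w=np.array([at(p,u,.022)[:2] for u in b]);r=cv2.minAreaRect(w.astype(np.float32));print("fence rect",r,w.round(4).tolist())
    w=w[np.argsort(w[:,0])][:2];print("near face",w.tolist(),"yaw deg",np.degrees(np.arctan2(-(w[1]-w[0])[0],(w[1]-w[0])[1]))%180)
E
python3 - <<'E'
from fit import *
fence()
m=blob(175,252,218,260);b=cv2.boxPoints(rect(m));print(b.tolist(),[at(p,u,.1)[:2].tolist() for u in b])
for n,pic in(("top",p),("side",q)):
  for k,z in(("top_left",.1),("top_right",.1),("heel",0),("white_tray",0)):
    print(n,k,[(np.round(r["position"]).tolist(),round(r["score"],2),at(pic,r["position"],z)[:2].tolist()) for r in robot.pinpoint(k,pic)])
cv2.imwrite("pics/crop1.png",cv2.resize(p["img"][140:300,140:360],None,fx=3.6,fy=3.6,interpolation=2))
E
```

```text
fence rect ((0.7085049748420715, -0.007245451211929321), (0.024194983765482903, 0.6209279298782349), 1.16273832321167) [[0.7143, 0.3034], [0.7269, -0.3174], [0.7027, -0.3174], [0.6903, 0.3026]]
near face [[0.6903, 0.3026], [0.7027, -0.3174]] yaw deg 1.1457628381751022
[[184.81707763671875, 241.64634704589844], [186.57318115234375, 225.8414764404297], [245.29269409179688, 232.36585998535156], [243.53659057617188, 248.1707305908203]] [[0.463, 0.2089], [0.5047, 0.2051], [0.4883, 0.05], [0.4466, 0.0542]]
top top_left [([187.0, 228.0], 0.93, [0.4976, 0.2028]), ([196.0, 281.0], 0.89, [0.3595, 0.1765])]
top top_right [([243.0, 230.0], 0.96, [0.4942, 0.055]), ([154.0, 322.0], 0.93, [0.2552, 0.2846])]
top heel [([181.0, 293.0], 0.64, [0.3176, 0.2355]), ([266.0, 155.0], 0.33, [0.7149, -0.0036])]
top white_tray [([217.0, 239.0], 0.89, [0.4698, 0.1354]), ([180.0, 293.0], 0.71, [0.3165, 0.2383])]
side top_left [([324.0, 256.0], 0.93, [0.3681, 0.1828]), ([260.0, 251.0], 0.64, [0.5119, 0.2069])]
side top_right [([370.0, 295.0], 0.86, [0.258, 0.2774]), ([287.0, 217.0], 0.73, [0.4968, 0.0486]), ([280.0, 269.0], 0.49, [0.4475, 0.2537])]
side heel [([344.0, 310.0], 0.71, [0.3076, 0.229]), ([276.0, 266.0], 0.66, [0.5021, 0.128])]
side white_tray [([284.0, 268.0], 0.81, [0.4782, 0.1302]), ([333.0, 309.0], 0.73, [0.3324, 0.2329]), ([289.0, 219.0], 0.56, [0.5389, -0.1038])]
```

View pics/crop1.png

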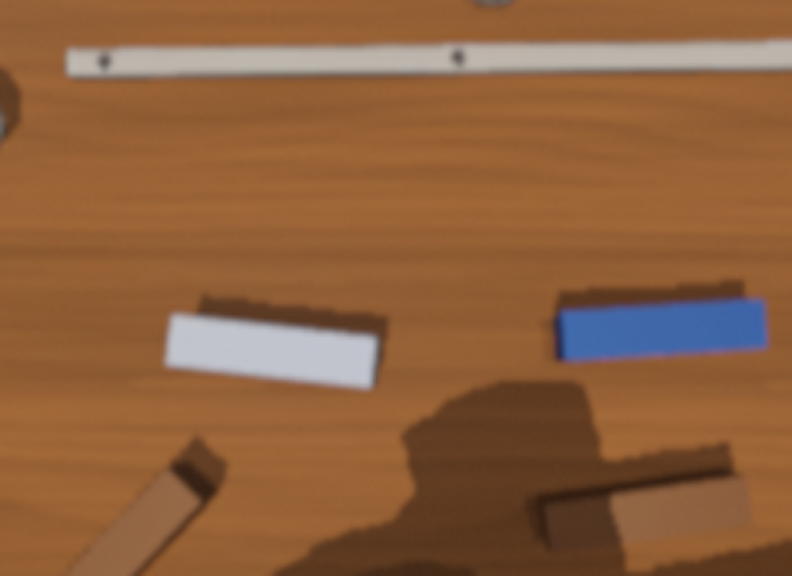

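Call:
{"method": "send_rows", "body": {"increments": [[[-50,0,39],0.05,0.5],[[-100,0,78],0.1,0.5],[[-150,0,118],0.15,0.5],[[-200,0,157],0.2,0.5],[[-250,0,196],0.25,0.5],[[-300,0,236],0.3,0.5],[[-350,0,275],0.35,0.5],[[-400,0,314],0.4,0.5]]}}

```text
t: 2.7
eef_pos: [0.3533, -0.0564, 0.2457]
eef_rot: [-1.201, 1.22, -1.222]
contact_force: [1.7, -0.2, 0.6]
opening: 0.503
```

```bash
cat > go.py <<'E'
import sys
from h import *
def go(x,y,z,deg):
    s=robot.get_state();M=R.from_rotvec(s['eef_rot']).as_matrix();d=M.T@(np.array([x,y,z])-s['eef_pos'])
    a=np.arctan2(M[1,0],M[0,0]);t=-(np.radians(deg)-a);t=(t+np.pi)%(2*np.pi)-np.pi
    print("t",round(s['t'],2),"pos",np.round(s['eef_pos'],4),"xang",np.degrees(a).round(1),"F",np.round(s['contact_force'],1),"open",round(s['opening'],2),"J",np.round(s['joint_positions'],2))
    print("shift mm",(d*1000).round(0),"turn",round(t,3))
if __name__=="__main__":go(*map(float,sys.argv[1:5]))
E
python3 go.py .41 .137 .245 -96
```

```text
t 2.7 pos [ 0.3533 -0.0564  0.2457] xang -91.0 F [ 1.7 -0.2  0.6] open 0.5 J [-0.37 -0.32  1.87  0.    1.59  1.21]
shift mm [-194.    1.   54.] turn 0.088
```

Call:
{"method": "send_rows", "body": {"increments": [[[-50,0,14],0.03,0.5],[[-100,0,28],0.06,0.5],[[-150,0,42],0.088,0.5],[[-194,0,54],0.088,0.5],[[-194,40,54],0.088,0.5],[[-194,80,54],0.088,0.5],[[-194,80,54],0.088,0.5]]}}

```text
t: 3.58
eef_pos: [0.4088, 0.1348, 0.1635]
eef_rot: [-1.163, 1.287, -1.283]
contact_force: [-0.5, -0.8, 0.4]
opening: 0.498
```

```bash
python3 go.py .41 .137 .09 -96
python3 - <<'E'
from h import *
p=robot.capture("top");q=robot.capture("side")
cv2.imwrite("pics/c2.png",np.hstack([cv2.resize(p["img"][160:340,130:310],(400,400)),cv2.resize(q["img"][140:340,200:400],(400,400))]))
E
```

```text
t 3.58 pos [0.4088 0.1348 0.1635] xang -95.9 F [-0.5 -0.8  0.4] open 0.5 J [ 0.14 -0.11  1.87  0.    1.39  1.81]
shift mm [-2. 73.  1.] turn 0.002
```

View pics/c2.png

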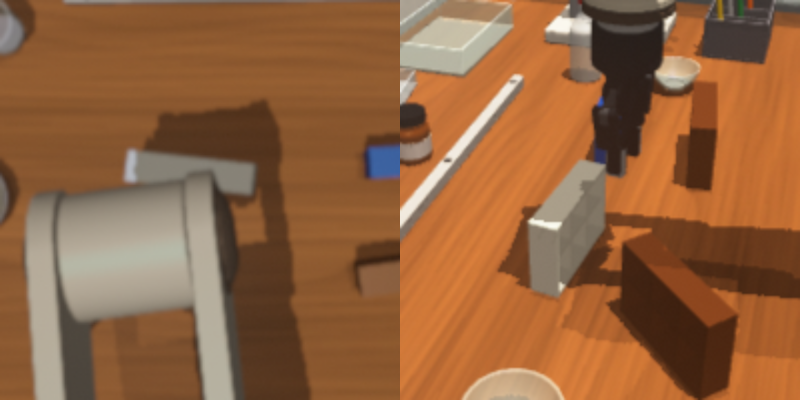

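The fingers are now behind the white tray, clear of the brown one: crop column ~615, row 150 in the side half. I'll lower them, then push slowly at rim height.

Call:
{"method": "send_rows", "body": {"increments": [[[-2,40,0],0,0.5],[[-2,73,0],0,0.5],[[-2,73,0],0,0.5],[[-2,73,12],0,0.5],[[-2,73,24],0,0.5],[[-2,73,32],0,0.5],[[-2,73,40],0,0.5],[[-2,73,48],0,0.5]]}}

```text
t: 4.68
eef_pos: [0.4585, 0.1318, 0.0924]
eef_rot: [-1.159, 1.285, -1.285]
contact_force: [-0.1, -1.3, -0.4]
opening: 0.497
```

Call:
{"method": "send_rows", "body": {"increments": [[[0,0,6],0,0.5],[[0,0,12],0,0.5],[[0,0,18],0,0.5],[[0,0,24],0,0.5],[[0,0,28],0,0.5],[[0,0,28],0,0.5]]}}

```text
t: 5.42
eef_pos: [0.486, 0.129, 0.0923]
eef_rot: [-1.159, 1.285, -1.285]
contact_force: [0.1, 0.3, 0.1]
opening: 0.505
```

```bash
python3 go.py .41 .137 .09 -96
python3 - <<'E'
from h import *
p=robot.capture("top");q=robot.capture("side")
cv2.imwrite("pics/c3.png",np.hstack([cv2.resize(p["img"][140:320,130:310],(400,400)),cv2.resize(q["img"][140:340,200:400],(400,400))]))
E
```

```text
t 5.42 pos [0.486  0.129  0.0923] xang -95.9 F [0.1 0.3 0.1] open 0.51 J [0.11 0.11 1.81 0.   1.23 1.78]
shift mm [ -0.   2. -76.] turn 0.002
```

View pics/c3.png

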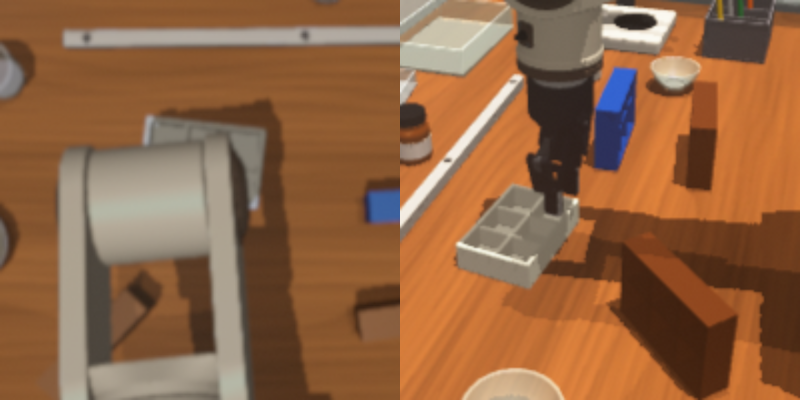

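The tray has fallen flat with its compartments up, and nothing else moved. Next I'll measure it and back the fingers out.

Call:
{"method": "send_rows", "body": {"increments": [[[0,0,-25],0,0.5],[[0,0,-50],0,0.5],[[0,0,-75],-0.05,0.6],[[0,0,-75],-0.1,0.7],[[0,0,-75],-0.12,0.7]]}}

```text
t: 6.15
eef_pos: [0.4112, 0.1368, 0.0926]
eef_rot: [-1.217, 1.196, -1.196]
contact_force: [-0.1, 0.5, 0.2]
opening: 0.7
```

```bash
python3 - <<'E'
from h import *
p=robot.capture("top");q=robot.capture("side")
for u in((196.6,192.7),(249,197.6)):print(at(p,u,.036))
for n,pic in(("top",p),("side",q)):
  for k in("top_left","top_right","heel"):
    print(n,k,[(np.round(r["position"]).tolist(),round(r["score"],2),at(pic,r["position"],0)[:2].tolist()) for r in robot.pinpoint(k,pic)])
E
python3 go.py .42 .14 .03 -89
```

```text
[0.5999 0.1897 0.036 ]
[0.5871 0.0429 0.036 ]
top top_left [([202.0, 194.0], 0.89, [0.601, 0.18])]
top top_right [([250.0, 197.0], 0.67, [0.5933, 0.0414]), ([154.0, 321.0], 0.58, [0.239, 0.3098])]
top heel [([221.0, 228.0], 0.72, [0.5013, 0.1246]), ([248.0, 196.0], 0.31, [0.5967, 0.0463])]
side top_left [([321.0, 253.0], 0.76, [0.4046, 0.0413]), ([228.0, 274.0], 0.74, [0.6064, 0.1941])]
side top_right [([368.0, 293.0], 0.63, [0.2666, 0.1585]), ([254.0, 243.0], 0.56, [0.5941, 0.0489])]
side heel [([279.0, 266.0], 0.96, [0.4942, 0.1273]), ([342.0, 314.0], 0.9, [0.3097, 0.242])]
t 6.55 pos [0.4113 0.1367 0.0923] xang -89.0 F [0.1 0.3 0.2] open 0.7 J [ 0.14 -0.04  1.96  0.    1.22  1.7 ]
shift mm [-3. 62.  9.] turn -0.001
```

Call:
{"method": "send_rows", "body": {"increments": [[[8,0,20],0,0.7],[[15,0,39],0,0.7],[[15,35,39],0,0.7],[[15,66,39],0,0.7],[[15,66,39],0,0.7],[[15,66,50],0,0.7],[[15,66,60],0,0.7]]}}

```text
t: 7.42
eef_pos: [0.4735, 0.1228, 0.0277]
eef_rot: [-1.215, 1.195, -1.198]
contact_force: [-0.4, 0.1, 0.5]
opening: 0.701
```

Call:
{"method": "send_rows", "body": {"increments": [[[0,0,10],0,0.7],[[0,0,20],0,0.7],[[0,0,30],0,0.7],[[0,0,40],0,0.7],[[0,0,50],0,0.7],[[0,0,60],0,0.7],[[0,0,70],0,0.7],[[0,0,70],0,0.7]]}}

```text
t: 8.43
eef_pos: [0.5422, 0.1239, 0.0263]
eef_rot: [-1.217, 1.197, -1.197]
contact_force: [-0.8, 0.2, -0.5]
opening: 0.701
```

```bash
python3 go.py .58 .122 .026 -89
python3 - <<'E'
from h import *
p=robot.capture("top");q=robot.capture("side")
for n,pic in(("top",p),("side",q)):
  for k in("top_left","top_right","heel"):
    print(n,k,[(np.round(r["position"]).tolist(),round(r["score"],2),at(pic,r["position"],0)[:2].tolist()) for r in robot.pinpoint(k,pic)])
cv2.imwrite("pics/c4.png",np.hstack([cv2.resize(p["img"][130:290,130:290],(400,400)),cv2.resize(q["img"][160:320,180:340],(400,400))]))
E
```

```text
t 8.43 pos [0.5422 0.1239 0.0263] xang -89.0 F [-0.8  0.2 -0.5] open 0.7 J [0.09 0.28 1.74 0.   1.11 1.64]
shift mm [ 3.  0. 38.] turn -0.001
top top_left [([196.0, 176.0], 0.68, [0.6517, 0.1979])]
top top_right [([243.0, 174.0], 0.78, [0.6581, 0.0625]), ([154.0, 324.0], 0.63, [0.2298, 0.3073])]
top heel []
side top_left [([207.0, 273.0], 0.8, [0.6584, 0.207]), ([322.0, 255.0], 0.7, [0.3998, 0.0458]), ([171.0, 325.0], 0.6, [0.6499, 0.3852])]
side top_right [([369.0, 297.0], 0.83, [0.2628, 0.1706]), ([228.0, 243.0], 0.75, [0.6611, 0.0735])]
side heel [([257.0, 263.0], 0.76, [0.5522, 0.1335]), ([346.0, 310.0], 0.61, [0.3053, 0.2286]), ([339.0, 181.0], 0.43, [0.4404, -0.4077])]
```

View pics/c4.png

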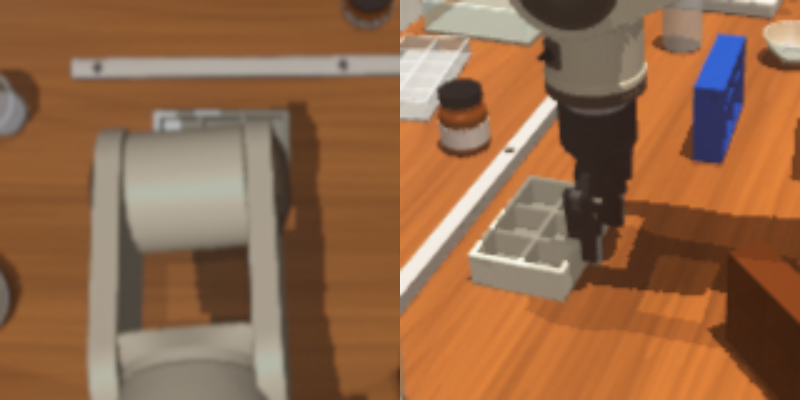

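It's aligned with the fence, with about 40 mm still to go. I'll keep pushing slowly until contact force shows.

Call:
{"method": "send_rows", "body": {"increments": [[[0,0,7],0,0.7],[[0,0,14],0,0.7],[[0,0,20],0,0.7],[[0,0,25],0,0.7],[[0,0,29],0,0.7],[[0,0,32],0,0.7],[[0,0,34],0,0.7],[[0,0,36],0,0.7]]}}

```text
t: 9.82
eef_pos: [0.5776, 0.1246, 0.0263]
eef_rot: [-1.217, 1.197, -1.197]
contact_force: [-1.2, 0.6, -0.3]
opening: 0.7
```

Call:
{"method": "send_rows", "body": {"increments": [[[0,0,1],0,0.7],[[0,0,2],0,0.7],[[0,0,2],0,0.7]]}}

```text
t: 10.2
eef_pos: [0.5796, 0.1246, 0.0264]
eef_rot: [-1.217, 1.197, -1.197]
contact_force: [0.7, -0.2, -0.2]
opening: 0.7
```

Call:
{"method": "send_rows", "body": {"increments": [[[0,0,1],0,0.7],[[0,0,2],0,0.7],[[0,0,2],0,0.7]]}}

```text
t: 10.58
eef_pos: [0.5817, 0.1247, 0.0264]
eef_rot: [-1.217, 1.197, -1.197]
contact_force: [-0.4, -0.9, -0.2]
opening: 0.697
```

Call:
{"method": "send_rows", "body": {"increments": [[[0,0,1],0,0.7],[[0,0,2],0,0.7],[[0,0,2],0,0.7]]}}

```text
t: 10.95
eef_pos: [0.5836, 0.1247, 0.0263]
eef_rot: [-1.217, 1.197, -1.197]
contact_force: [0.4, -0.0, 0.5]
opening: 0.697
```

Call:
{"method": "send_rows", "body": {"increments": [[[0,0,1],0,0.7],[[0,0,2],0,0.7],[[0,0,2],0,0.7]]}}

```text
t: 11.32
eef_pos: [0.5857, 0.1247, 0.0263]
eef_rot: [-1.217, 1.197, -1.197]
contact_force: [0.1, -0.4, 0.2]
opening: 0.698
```

Call:
{"method": "send_rows", "body": {"increments": [[[0,0,1],0,0.7],[[0,0,2],0,0.7],[[0,0,2],0,0.7]]}}

```text
t: 11.7
eef_pos: [0.5874, 0.1247, 0.0263]
eef_rot: [-1.218, 1.197, -1.196]
contact_force: [-2.8, -0.6, 2.5]
opening: 0.701
```

Run:
```python
from h import *
p=robot.capture("top");q=robot.capture("side")
cv2.imwrite("pics/c5.png",np.hstack([cv2.resize(p["img"][130:230,170:270],(400,400),interpolation=2),cv2.resize(q["img"][210:310,170:270],(400,400),interpolation=2)]))
```

```text
(no output)
```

View pics/c5.png

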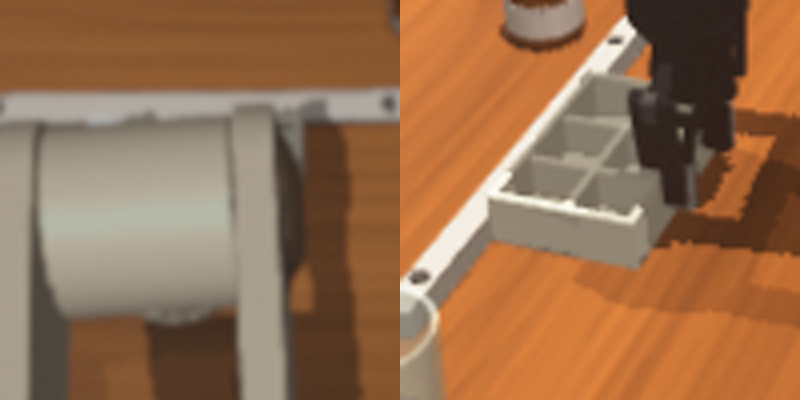

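The tray has reached the fence, and force is starting to rise. I'll press slightly more so both ends seat.

Call:
{"method": "send_rows", "body": {"increments": [[[0,0,0.7],0,0.7],[[0,0,1.4],0,0.7],[[0,0,1.4],0,0.7]]}}

```text
t: 12.18
eef_pos: [0.5875, 0.1247, 0.0262]
eef_rot: [-1.22, 1.199, -1.195]
contact_force: [-16.7, -4.0, 11.6]
opening: 0.699
```

Call:
{"method": "send_rows", "body": {"increments": [[[0,0,-3],0,0.7],[[0,0,-10],0,0.7],[[0,0,-30],0,0.7],[[0,0,-60],0,0.7],[[0,-50,-60],0,0.7],[[0,-110,-60],0,0.7],[[0,-170,-60],0,0.7],[[50,-200,-100],0,0.7]]}}

```text
t: 13.18
eef_pos: [0.4954, 0.0797, 0.2261]
eef_rot: [-1.215, 1.191, -1.197]
contact_force: [-0.0, -1.0, -0.6]
opening: 0.694
```

Call:
{"method": "send_rows", "body": {"increments": [[[50,0,-40],0,0.7],[[100,0,-70],0,0.7],[[150,0,-70],0,0.7],[[200,0,-70],0,0.7],[[250,0,-70],0,0.7],[[300,0,-70],0,0.7],[[300,0,-70],0,0.7],[[300,0,-70],0,0.7]]}}

```text
t: 14.18
eef_pos: [0.4293, -0.2219, 0.2227]
eef_rot: [-1.217, 1.197, -1.197]
contact_force: [-1.0, -0.5, 0.2]
opening: 0.699
```

```bash
python3 go.py .4 -.2 .2 -89
python3 - <<'E'
from h import *
p=robot.capture("top");q=robot.capture("side")
for n,pic in(("top",p),("side",q)):
  for k in("top_left","top_right","heel","blue_tray"):
    print(n,k,[(np.round(r["position"]).tolist(),round(r["score"],2),at(pic,r["position"],0)[:2].tolist()) for r in robot.pinpoint(k,pic)])
cv2.imwrite("pics/c6.png",np.vstack([np.hstack([cv2.resize(p["img"][135:215,175:275],(400,320),interpolation=2),cv2.resize(q["img"][220:300,170:270],(400,320),interpolation=2)]),np.hstack([cv2.resize(x["img"],(400,280)) for x in(p,q)])]))
E
```

```text
t 14.18 pos [ 0.4293 -0.2219  0.2227] xang -89.1 F [-1.  -0.5  0.2] open 0.7 J [-0.64 -0.03  1.68  0.    1.5   0.92]
shift mm [-22.  23. -29.] turn -0.001
top top_left [([194.0, 279.0], 0.63, [0.3574, 0.1971])]
top top_right [([245.0, 157.0], 0.75, [0.71, 0.0566]), ([155.0, 320.0], 0.66, [0.2409, 0.3056])]
top heel [([221.0, 194.0], 0.69, [0.6005, 0.1259]), ([183.0, 294.0], 0.69, [0.3154, 0.2292])]
top blue_tray [([320.0, 234.0], 0.93, [0.4856, -0.1607]), ([314.0, 279.0], 0.83, [0.3594, -0.1428])]
side top_left [([188.0, 268.0], 0.78, [0.713, 0.2055]), ([323.0, 253.0], 0.68, [0.3984, 0.0388])]
side top_right [([369.0, 296.0], 0.91, [0.2621, 0.1666]), ([214.0, 239.0], 0.68, [0.7085, 0.0655])]
side heel [([342.0, 309.0], 0.86, [0.3136, 0.2291]), ([206.0, 216.0], 0.19, [0.7938, -0.0429])]
side blue_tray [([310.0, 213.0], 0.84, [0.4866, -0.1542]), ([355.0, 220.0], 0.71, [0.3455, -0.1555])]
```

View pics/c6.png

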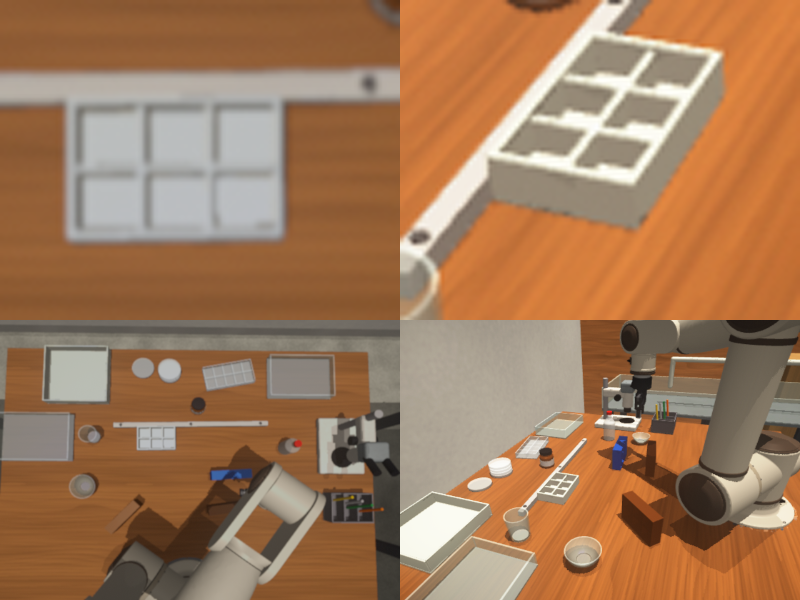

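Run:
```python
from fit import *
fence()
m=(hsv[...,1]<90)&(hsv[...,2]>80)
pts=[]
for c in range(196,242,2):
    r=[i for i in range(185,205) if m[i,c]];
    if r:pts.append(at(p,(c,max(r)+.5),.036)[:2])
pts=np.array(pts);k=np.polyfit(pts[:,1],pts[:,0],1);print("near rim slope yaw deg",-np.degrees(np.arctan(k[0])),"x at y=.13",np.polyval(k,.13))
```

```text
fence rect ((0.7017084956169128, -0.007427215576171875), (0.03779047727584839, 0.6210238337516785), 1.144105315208435) [[0.7144, 0.3034], [0.7268, -0.3175], [0.689, -0.3174], [0.677, 0.3022]]
near face [[0.677, 0.3022], [0.689, -0.3174]] yaw deg 1.1095277733603268
near rim slope yaw deg 0.40492502832707383 x at y=.13 0.5923980948767684
```

```bash
python3 -c "
from station import robot
print(robot.sign_off())"
```

```text
the job is handed in; nothing more can be done
None
```

I pushed the white tray over by its top rim with the fingers. It fell flat with its compartments up. I then slid it along the bench with two spread fingers until it met the fence, and pressed it there to about 17 N. The arm backed off clear, and I handed the job in at about 14 s.

- **Flush against the fence:** the last pictures show no visible gap. The tray's near rim measured 0.4° of yaw against the fence's 1.1°. If that difference were real it would leave about 2 mm at one end, but it is probably within what the pixels can resolve.
- **Other objects:** the blue tray is still standing where it was, to within about 1 cm by the networks' readings. Nothing else looked moved.
- **Disagreement:** in the last top view the networks reported `top_left` only on a brown look-alike. I relied on the side view and the picture for that corner.

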